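# Set the parking brake and unhitch the coupler

## Robot

A 6-joint arm with a two-finger parallel gripper is mounted at the origin on a cart in front of the work surface, level with it; the furniture and walls round the work are solid. World frame = base frame: x ahead of the robot, y to its left, z up, the work surface at z = 0. Lengths are in m, angles in rad, forces in N, time in s.
With the tool pointing down it reaches from about 0.3 to 0.825 m from the base axis. Payload 5.4 kg.
Tool frame: the origin (TCP) lies at the very end of the fingers, on their centre line; the grasp point (between the pads) lies 19 mm behind it; z points along the fingers, y is the line along which they close (so a half turn about z gives the same grasp; the last joint's range is limited). The gripper opens to 92 mm and grips with 3 to 60 N. Pads are 20 mm wide; open, the fingers measure 128 mm over their backs; the gripper's body (75 mm by 189 mm) begins 69 mm behind the grasp point.
Start: joints at [-1.46, 0.158, 1.597, -0, 1.386, -0.21], TCP at [0.181, -0.546, 0.176] pointing down, gripper open.
Joint ranges: [-2.91, 2.91], [-0.94, 2.29], [0.18, 2.7], [-1.29, 4.43], [0.17, 2.64], [-3, 3]. Speed limits (rad/s): [2.57, 2.57, 3.14, 3.14, 3.14, 3.14].

## Interface

Orientations are given as a rotation vector (axis times angle).
In Python, from workcell import bot gives the robot as it stands. Calls block until the motion is done:
- bot.goto(position, orientation): joint-space move of the TCP to a pose.
- bot.line_to(position, rot=None, max_speed=0.15): straight line of the TCP; rot=None keeps the orientation; max_speed is the mean speed in m/s.
- bot.set_joints(angles): joint-space move.
- bot.set_gripper(opening, newtons=None): opening from 0.0 (shut) to 1.0 (fully open); newtons is the grip in N (None keeps the last); returns when the fingers have stopped.
- bot.hold(seconds).
- bot.inverse_kinematics(position, orientation): joint angles nearest the present ones, or None.
- bot.read_camera(name): name is "scene" or "side" or "wrist"; returns a dict with "pixels" (400x640x3 uint8, blue, green, red), "fx", "fy", "cx", "cy" (pixels), "R" (3x3) and "t" (3): a world point X has camera coordinates R X + t. Camera axes: x right, y down, z forward; pixel columns grow to the right and rows downward; lengths in m; the calibration is good to about 2 mm. A picture is of the moment at which its call begins. There is no depth.
A pose or a line that the arm cannot do raises bot.MotionError and nothing moves.
- bot.job_done(): hands the job in; it is judged then, once.
Readings, each from a call of its own:
- bot.current_clock(): time.
- bot.current_joints(): joint angles.
- bot.current_joint_vel(): joint speeds.
- bot.current_effort(): joint torques, N m.
- bot.current_ee_pos(): TCP position.
- bot.current_tool_rot(): TCP orientation.
- bot.current_contact_force(): force on the tool from outside, world axes, zero at the start.
- bot.current_ft_torque(): the same for the moment, N m.
- bot.current_opening(): opening from 0.0 (shut) to 1.0 (fully open).
- bot.current_grip_force(): force on a finger pad.
Only numpy, scipy, OpenCV 4.12 (cv2) and the standard library are available. Lean on these libraries where they do the work, as an engineer would, in place of code of your own. Each camera call takes 0.05 s, during which the arm holds its last target. There are 200 camera calls.

## Task

Unhitch the small trailer tongue on the plywood board. First pull the parking brake lever up as far as it goes, where it stays by itself; then pull the coupler's latch tab sideways, outward against its spring, lift the coupler at least 6 cm off the ball, and finish while still holding it up there in the gripper, still and with nothing propping it. Leave the loose bolt, the ring nut and the tape roll beside and on the board where they lie.

Things in the scene. Friction and masses are not known exactly. Their poses are not given: they have to be found in the camera images.
- rig: Fixed plywood base board, 330 x 170 x 14 mm, which carries the whole hitch. Origin on the work surface; x from the ball end (-x, towards the robot) to the hinge end, y left, z up. It spans x = -165 to +165, y = -100 to +70 mm. The tongue lies over y = 0, the brake lever over y = -75, the latch tab stands at y = +62 mm.
- ball (a point): Centre of the fixed steel hitch ball (48 mm diameter, on a post), 75 mm above the work surface, at rig x = -110, y = 0 mm. Frame parallel to the rig. The ball has a flat underside 12 mm below its centre, which the latch bar hooks under.
- socket (a point): Centre of the coupler, a dark steel socket of 68 mm diameter at the near end of the tongue; it coincides with the ball's centre while hitched. The coupler's top is 32 mm above and its lower rim 18 mm below this point.
- tongue: The tongue (grey square tube, 40 x 40 mm) with the coupler on its near end, about 0.8 kg, hinged at its far end. Origin on the hinge axis, which is level along rig y, at rig x = +130, y = 0, z = 75 mm, 240 mm from the ball's centre; its -x axis points to the coupler. It turns only upward from level, up to 0.6 rad (60 mm rise is 0.25 rad), at most a few mm while the latch is in, and falls back if let go.
- latch_tab (a point): Grip centre of the latch tab: upright steel plate with round head, 12 mm thick (rig y), 30 mm wide (rig x), on the coupler's +y side. Head top 18 mm above this point; coupler top 30 mm below it, the tab is clear all round above that. Pulling it to rig +y draws the latch; it rides on the coupler, so lifting it (about 4 N) lifts the coupler; it tilts with the tongue.
- latch (a joint): Travel of the spring latch in m along +y of the coupler: 0 in (hooked under the ball), stop at 0.015; the coupler comes free beyond about 0.009. The spring pulls it back with about 2.4 N at 0 and 8.4 N at the stop, so it must be kept drawn until the coupler has risen some 20 mm.
- brake_hinge (a point): Point on the brake lever's hinge axis (level, along rig y), at rig x = +100, y = -75, z = 55 mm.
- brake_grip (a point): Point on the axis of the lever's round black rubber grip (20 mm diameter, 75 mm long), 125 mm from the hinge and 28 mm from the lever's free end. The lever points to rig -x, towards the robot, and moves in the upright plane through its hinge.
- brake (a joint): Angle of the brake lever in rad: 0 down (the lever then slopes up 0.17 rad from level), grows as it is pulled up, stop at 0.9 (1.07 rad from level) = brake set. Stiff: about 4 N at the grip moves it, and it stays where it is left.
- bolt: Loose steel hex bolt, 18 x 52 x 16 mm, lying on the surface left of the board. Leave alone.
- nut: Loose pale steel ring nut, 41 mm across and 9 mm high, lying flat on the board between the tongue and the board's left edge. Leave alone.
- tape: Loose black roll of tape, 55 mm across and 19 mm high, on the surface just left of the board (another roll farther off is fixed). Leave alone.

How it is judged:
By the outcome, as a careful person would: the job done as asked, in the order asked, and still so for the second after the job is handed in, while the arm keeps its last pose, push and grip.
It also fails if it takes over 45 s, if anything falls off the work surface, if the arm or the gripper's body presses on something with over 40 N, if the wrist force passes 120 N, or if a joint passes its speed limit or range.

## Working session

There is one attempt and no reset: what is moved stays moved. The work goes in short steps, each a Python script; the robot and the scene stay as the last script left them, time stands still between calls to the robot, and variables do not carry over. Pictures are saved under pics/ and viewed, at most 10 in all, crops included, and the job is handed in when it is done.

```bash
mkdir -p pics
python3 - <<'E'
from workcell import bot
import cv2,numpy as np
for n in("scene","side"):
    d=bot.read_camera(n); cv2.imwrite(f"pics/{n}0.png",d["pixels"])
    R=np.array(d["R"]);print(n,d["fx"],d["cx"],d["cy"],(-R.T@np.array(d["t"])).round(3),R.round(3).tolist())
print(bot.current_clock(),bot.current_tool_rot())
E
```

```text
scene 492.54313403883054 321.1652167882669 206.46337474216176 [0.022 0.567 0.625] [[-0.45, -0.893, 0.007], [-0.56, 0.276, -0.781], [0.695, -0.355, -0.624]]
side 467.14844006225076 307.75539009902843 198.00682045113103 [0.504 1.03  0.494] [[-0.99, -0.138, 0.019], [-0.079, 0.44, -0.895], [0.115, -0.888, -0.446]]
0.1 [-3.09964865e+00 -5.01486722e-01 -1.09298103e-04]
```

View pics/scene0.png

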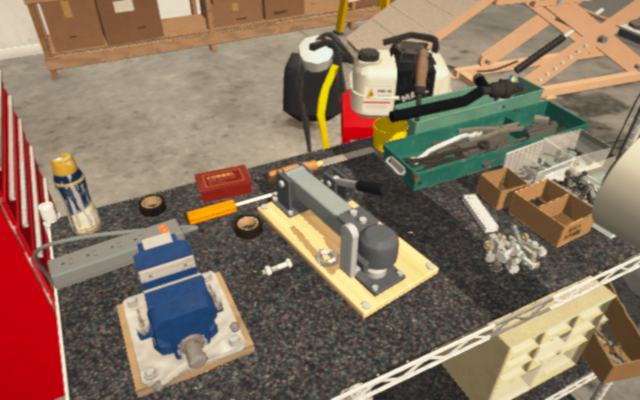

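View pics/side0.png

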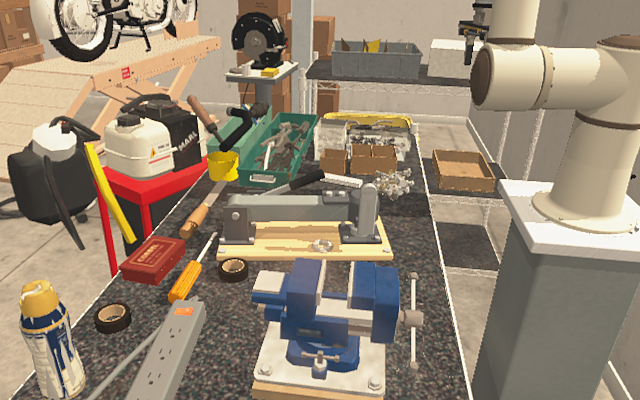

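The scene view shows the board with its corners at about (366,307), (437,267) and (258,206). The tab is at (349,240), the brake grip at (368,186) and the nut at (327,257). In the side view the tab is at (370,205).

```bash
cat > h.py <<'E'
import numpy as np, cv2
from workcell import bot
def cam(n):
    d=bot.read_camera(n); d["R"]=np.array(d["R"]); d["t"]=np.array(d["t"]); return d
def ray(d,uv):
    uv=np.atleast_2d(uv).astype(float)
    r=np.c_[(uv[:,0]-d["cx"])/d["fx"],(uv[:,1]-d["cy"])/d["fy"],np.ones(len(uv))]@d["R"]
    return -d["R"].T@d["t"], r/np.linalg.norm(r,axis=1)[:,None]
def plane(d,uv,z):
    c,r=ray(d,uv); return c+r*((z-c[2])/r[:,2])[:,None]
def tri(obs):
    A=0;b=0
    for d,uv in obs:
        c,r=ray(d,uv);P=np.eye(3)-np.outer(r[0],r[0]);A=A+P;b=b+P@c
    return np.linalg.solve(A,b)
def proj(d,X):
    p=np.atleast_2d(X)@d["R"].T+d["t"]; return np.c_[p[:,0]/p[:,2]*d["fx"]+d["cx"],p[:,1]/p[:,2]*d["fy"]+d["cy"]]
E
python3 - <<'E'
from h import *
out=[]
for n,(x,y,w,h) in dict(scene=(240,150,210,165),side=(205,160,200,110)).items():
    d=cam(n);im=d["pixels"];hsv=cv2.cvtColor(im,cv2.COLOR_BGR2HSV)
    m=cv2.inRange(hsv,(12,50,150),(32,160,255));k=np.zeros_like(m);k[y:y+h,x:x+w]=255;m&=k
    nn,l,s,c=cv2.connectedComponentsWithStats(m);i=1+np.argmax(s[1:,4]);m=(l==i).astype(np.uint8)*255
    v,u=np.nonzero(m);P=plane(d,np.c_[u,v],0.014)[:,:2].astype(np.float32)
    r=cv2.minAreaRect(P);print(n,s[i],r,cv2.boxPoints(r).round(3).tolist(), proj(d,np.c_[cv2.boxPoints(r),[.014]*4]).round(0).tolist())
    c=im.copy();cv2.drawContours(c,cv2.findContours(m,0,1)[0],-1,(0,0,255),1)
    out.append(cv2.resize(c[y:y+h,x:x+w],(580,int(h*580/w)) ,interpolation=cv2.INTER_CUBIC))
o=np.vstack(out);print(o.shape);cv2.imwrite("pics/c1.png",cv2.resize(o,None,fx=600/o.shape[0],fy=600/o.shape[0]))
E
```

```text
scene [ 257  202  182  113 5562] ((0.6060727834701538, 0.2256593406200409), (0.33598947525024414, 0.17370915412902832), 9.60711669921875) [[0.4259999990463257, 0.28299999237060547], [0.45500001311302185, 0.1120000034570694], [0.7860000133514404, 0.1679999977350235], [0.7570000290870667, 0.33899998664855957]] [[365.0, 318.0], [442.0, 270.0], [325.0, 178.0], [255.0, 208.0]]
side [ 216  215  178   55 4808] ((0.6037338972091675, 0.264492928981781), (0.3420361280441284, 0.18504607677459717), 15.837448120117188) [[0.414000004529953, 0.3070000112056732], [0.46399998664855957, 0.1289999932050705], [0.7940000295639038, 0.22200000286102295], [0.7429999709129333, 0.4000000059604645]] [[407.0, 264.0], [379.0, 215.0], [218.0, 223.0], [215.0, 276.0]]
(774, 580, 3)
```

View pics/c1.png

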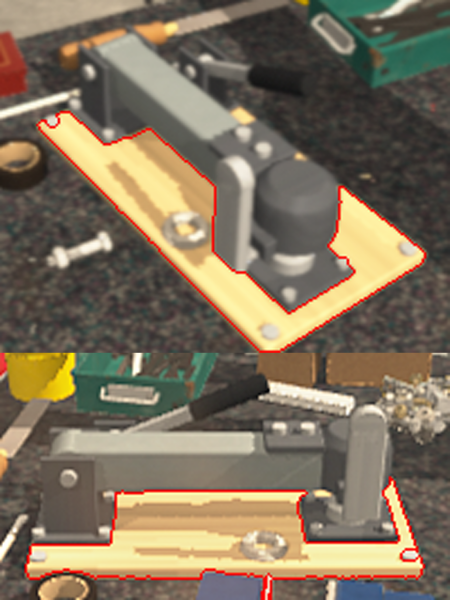

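The crops show corners of the board's lower outline at scene (365,314), (438,270), (258,208) and side (393,260), (217,260). The tab top is at scene (351,222) and side (369,184).

Run:
```python
from h import *
a,b=cam("scene"),cam("side")
S=[(364.7,314),(438,270),(257.7,208)];D=[(393,259.6),(217,259.6)]
print(plane(a,S,0).round(4).tolist());print(plane(b,D,0).round(4).tolist())
N=tri([(a,S[0]),(b,D[0])]);F=tri([(a,S[2]),(b,D[1])]);print(N.round(4),F.round(4))
T=tri([(a,(350.7,222.4)),(b,(369.1,183.6))]);print("tab top",T.round(4))
yaw=np.arctan2(*(F-N)[1::-1]);print("yaw",yaw,"len",np.linalg.norm((F-N)[:2]))
c,s=np.cos(yaw),np.sin(yaw);Rz=np.array([[c,-s,0],[s,c,0],[0,0,1]])
o=(N+F)/2-Rz@[0,.07,0];o[2]=0;print("origin",o.round(4),"expect tabtop",(o+Rz@[-.11,.062,.155]).round(4))
for n,p in dict(tab=[-.11,.062,.155],grip=[.1-.125*np.cos(.17),-.075,.055+.125*np.sin(.17)],hingetop=[.13,.0,.095]).items():
    X=o+Rz@p;print(n,X.round(3),proj(a,X).round(0),proj(b,X).round(0))
```

```text
[[0.4415, 0.273, 0.0], [0.468, 0.108, 0.0], [0.7702, 0.329, 0.0]]
[[0.4363, 0.2763, 0.0], [0.7617, 0.3312, -0.0]]
[0.4378 0.2756 0.0018] [0.7626 0.3319 0.0032]
tab top [0.4933 0.2774 0.1539]
yaw 0.17152704287430964 len 0.3295835937983674
origin [0.6121 0.2348 0.    ] expect tabtop [0.4932 0.2771 0.155 ]
tab [0.493 0.277 0.155] [[351. 222.]] [[369. 183.]]
grip [0.602 0.157 0.076] [[377. 201.]] [[315. 190.]]
hingetop [0.74  0.257 0.095] [[295. 168.]] [[237. 197.]]
```

The board and tab fit to within about 1 mm. The lever sits higher than expected, so I'll measure its angle by masking the black grip.

```bash
cat >> h.py <<'E'
from scipy.spatial.transform import Rotation as Ro
O=np.array([.6121,.2348,0]);YAW=.1715;RZ=Ro.from_euler('z',YAW).as_matrix()
def W(p): return O+RZ@np.array(p,float)
def rot(pitch=0,flip=1):  # tool down, closing along rig y, leaning with the tongue
    s,c=np.sin(pitch),np.cos(pitch)
    z=np.array([-s,0,-c]);y=np.array([0,flip,0.]);return Ro.from_matrix(RZ@np.c_[np.cross(y,z),y,z]).as_rotvec()
def lever(a,r=.125): return [.1-r*np.cos(a),-.075,.055+r*np.sin(a)]
E
python3 - <<'E'
from h import *
e=[]
for n,(x,y,w,h) in dict(scene=(348,172,40,28),side=(283,165,48,30)).items():
    d=cam(n);m=np.zeros((400,640),np.uint8);m[y:y+h,x:x+w]=(d["pixels"][y:y+h,x:x+w].max(2)<48)*255
    nn,l,s,c=cv2.connectedComponentsWithStats(m);i=1+np.argmax(s[1:,4]);print(n,s[i],c[i].round(1))
    v,u=np.nonzero(l==i);print(cv2.boxPoints(cv2.minAreaRect(np.c_[u,v].astype(np.float32))).round(0).tolist())
    # intersect ray with rig plane y=-75
    C,r=ray(d,c[i]);nrm=RZ[:,1];X=C+r[0]*((nrm@(W([0,-.075,0])-C))/(nrm@r[0]));q=RZ.T@(X-O);print("rig",q.round(4),"ang",np.arctan2(q[2]-.055,.1-q[0]),"r",np.hypot(q[2]-.055,.1-q[0]))
    e.append((d,c[i]))
q=RZ.T@(tri(e)-O);print(q.round(4))
for a in (.17,.5,.8,1.07):
  for f in(1,-1):
    p=W(lever(a));p[2]-=.019;j=bot.inverse_kinematics(p,rot(0,f));print(a,f,None if j is None else np.round(j,2))
for th in(0,.3):
  for f in(1,-1):
    v=np.array([.13-.24*np.cos(th)+.062*np.sin(th),.076,.075+.24*np.sin(th)+.062*np.cos(th)])
    ro=rot(th,f);j=bot.inverse_kinematics(W(v)+.019*Ro.from_rotvec(ro).as_matrix()[:,2],ro);print(th,f,None if j is None else np.round(j,2))
E
```

```text
scene [356 180  30  18 335] [370.5 187.8]
[[355.0, 195.0], [356.0, 180.0], [386.0, 183.0], [385.0, 198.0]]
rig [-0.0029 -0.075   0.0942] ang 0.3642853161189647 r 0.11010095773470427
side [299 173  26  14 126] [312.2 179.2]
[[297.0, 181.0], [323.0, 172.0], [325.0, 178.0], [299.0, 187.0]]
rig [-0.0173 -0.075   0.1   ] ang 0.3661230747831391 r 0.12565799614186451
[-0.0162 -0.0622  0.1067]
0.17 1 [ 0.06  0.39  1.56 -0.    1.19 -1.68]
0.17 -1 [ 0.06  0.39  1.56 -0.    1.19  1.46]
0.5 1 [ 0.06  0.38  1.49 -0.    1.27 -1.68]
0.5 -1 [ 0.06  0.38  1.49 -0.    1.27  1.46]
0.8 1 [ 0.07  0.41  1.39 -0.    1.34 -1.68]
0.8 -1 [ 0.07  0.41  1.39 -0.    1.34  1.47]
1.07 1 [ 0.07  0.46  1.28 -0.    1.4  -1.67]
1.07 -1 [ 0.07  0.46  1.28 -0.    1.4   1.47]
0 1 [ 0.32  0.2   1.67  0.    1.27 -1.42]
0 -1 [ 0.32  0.2   1.67 -0.    1.27  1.72]
0.3 1 [ 0.29  0.47  1.23  0.04  1.75 -1.45]
0.3 -1 [0.29 0.47 1.23 0.04 1.75 1.69]
```

Run:
```python
from h import *
p=bot.current_ee_pos();bot.line_to([p[0],p[1],.40],max_speed=.3)
bot.set_gripper(.5,30)
p=W(lever(.365));p[2]=.40;bot.goto(p,rot())
p[2]=.18;bot.line_to(p,max_speed=.2)
d=cam("wrist");cv2.imwrite("pics/w1.png",d["pixels"]);np.savez("w1.npz",R=d["R"],t=d["t"],fx=d["fx"],fy=d["fy"],cx=d["cx"],cy=d["cy"])
print(bot.current_clock(),proj(d,[W(lever(.365)),W(lever(.365,.153)),W(lever(.365,.08))]))
```

```text
6.3 [[323.36328711 190.69957544]
 [323.32306022 165.22596371]
 [323.41933625 226.19260386]]
```

View pics/w1.png

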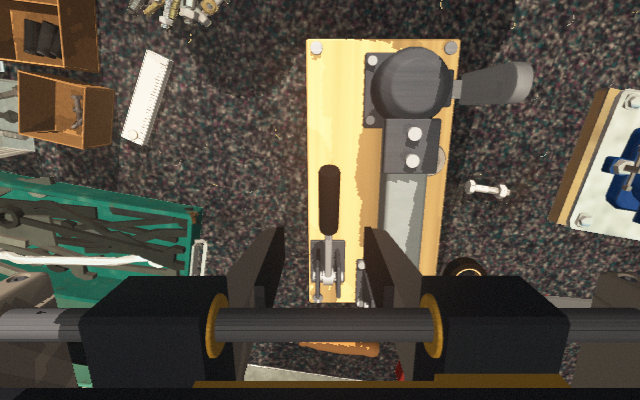

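The wrist view shows the black grip centred on column 329, rows 165–235, about 6 px right of the prediction. I'll check against the board's corner bolts before correcting.

Run:
```python
from h import *
d=dict(np.load("w1.npz"))
for p in([-.165,-.1,.014],[-.165,.07,.014],[.1,-.1,.014],[-.11,0,.107],[-.11,.062,.155]): print(p,proj(d,W(p)).round(0))
z=lever(.365,.13)[2]
print("grip@329,190 rig",(RZ.T@(plane(d,[(329,195),(329,167),(329,228)],z)-O).T).T.round(4))
print("corners",(RZ.T@(plane(d,[(306,39),(461,39),(307,303)],.014)-O).T).T.round(4))
```

```text
[-0.165, -0.1, 0.014] [[300.  38.]]
[-0.165, 0.07, 0.014] [[457.  38.]]
[0.1, -0.1, 0.014] [[304. 261.]]
[-0.11, 0, 0.107] [[412.  86.]]
[-0.11, 0.062, 0.155] [[519.  81.]]
grip@329,190 rig [[-0.013  -0.0697  0.1014]
 [-0.0398 -0.0698  0.1014]
 [ 0.0203 -0.0695  0.1014]]
corners [[-0.1644 -0.0937  0.014 ]
 [-0.1643  0.0744  0.014 ]
 [ 0.1635 -0.0976  0.014 ]]
```

The wrist view puts the board about 3–5 mm further in +y. I'll shift by 3.5 mm, grip, read the lateral force, then pull along the arc.

```bash
sed -i 's/^O=.*/O=np.array([.6115,.2382,0]);YAW=.166;RZ=Ro.from_euler("z",YAW).as_matrix()/' h.py
python3 - <<'E'
from h import *
def at(a): p=W(lever(a));p[2]-=.019;return p
f=lambda:(RZ.T@np.array(bot.current_contact_force())).round(1)
p=at(.365);bot.line_to([p[0],p[1],.18],rot());bot.line_to(p,max_speed=.1)
print(f());bot.set_gripper(0,30);print(bot.current_opening()*92,bot.current_grip_force(),f())
for a in np.linspace(.365,1.085,10)[1:]:
    bot.line_to(at(a),max_speed=.12);print(round(a,2),f(),bot.current_clock())
    if np.linalg.norm(f())>50:break
print(bot.current_opening()*92)
d=cam("side");cv2.imwrite("pics/s2.png",cv2.resize(d["pixels"][60:300,180:500],(640,480)))
E
```

```text
[-0.3 -0.7 -0.3]
0.7387814357421493 1.2073569931089878 [1.4 0.5 1.5]
0.44 [-0.5  1.   0.2] 8.7167
0.52 [-0.6  0.3 -0.3] 8.9667
0.6 [ 0.3  0.  -0.8] 9.2167
0.68 [ 0.3  0.1 -0.1] 9.4667
0.76 [0.8 0.  1.1] 9.7167
0.84 [ 0.5 -1.1  0.1] 9.9667
0.92 [0.6 0.7 0.3] 10.2167
1.0 [-0.9  0.1  0.2] 10.4667
1.08 [-1.2 -0.2 -0.4] 10.7167
0.2448017033421645
```

View pics/s2.png

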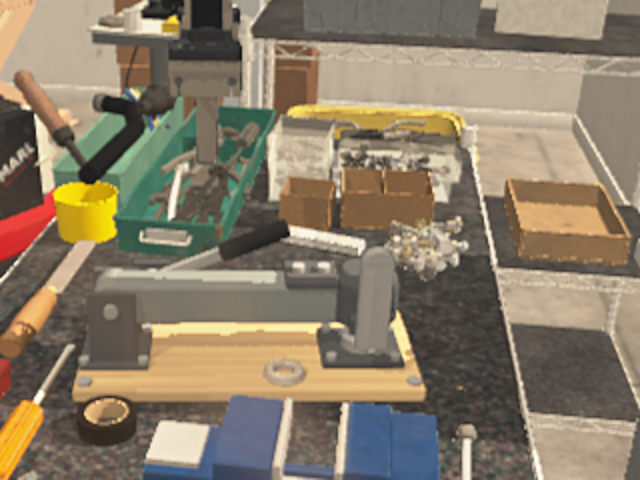

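The side view shows the lever unmoved (grip at crop (222,250)–(288,228)) and the fingers closed on nothing behind it. I'll check the lever's position against all three cameras.

Run:
```python
from h import *
print("tcp rig",(RZ.T@(np.array(bot.current_ee_pos())-O)).round(4),bot.current_clock())
a,b=cam("scene"),cam("side");w=dict(np.load("w1.npz"))
tip=[(b,(324.5,174)),(a,(385,190)),(w,(329,165))]
for s in([0,1],[0,2],[1,2],[0,1,2]): print("tip",s,(RZ.T@(tri([tip[i] for i in s])-O)).round(4))
for n,d,e in(("a",a,None),("b",b,None)):
    X=np.array(bot.current_ee_pos());print(n,"tcp px",proj(d,X).round(0))
    for an in(.17,.365,.5): print(an,proj(d,[W(lever(an,.153)),W(lever(an,.078))]).round(0).tolist())
im=np.hstack([cv2.resize(a["pixels"][90:240,250:430],(540,450)),]);cv2.imwrite("pics/a3.png",im)
```

```text
tcp rig [ 0.0413 -0.075   0.1463] 10.7667
tip [0, 1] [-0.0414 -0.0764  0.1131]
tip [0, 2] [-0.0424 -0.0738  0.1135]
tip [1, 2] [-0.0439 -0.0737  0.1163]
tip [0, 1, 2] [-0.0425 -0.0743  0.1142]
a tcp px [[355. 154.]]
0.17 [[386.0, 208.0], [359.0, 193.0]]
0.365 [[385.0, 193.0], [358.0, 186.0]]
0.5 [[382.0, 181.0], [357.0, 180.0]]
b tcp px [[284. 159.]]
0.17 [[328.0, 188.0], [293.0, 194.0]]
0.365 [[325.0, 176.0], [291.0, 187.0]]
0.5 [[321.0, 167.0], [289.0, 183.0]]
```

View pics/a3.png

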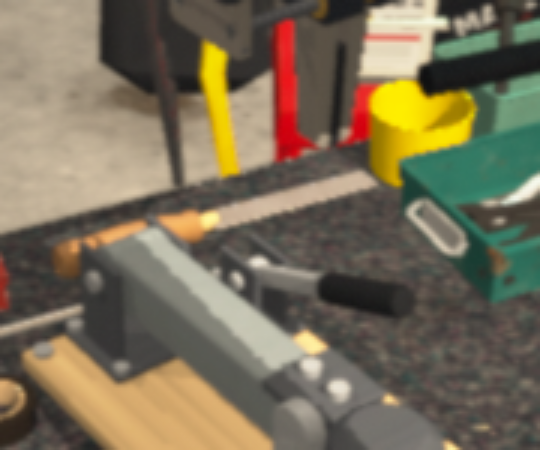

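The fingertips appear about 17 px higher than the projected TCP in both views: (360,137) against (355,154) in the scene view, and (282,142) against (284,159) in the side view. I'll triangulate the real fingertip and test whether the offset depends on the opening.

Run:
```python
from h import *
a,b=cam("scene"),cam("side")
X=tri([(a,(360,137.5)),(b,(282.5,142.5))]);p=np.array(bot.current_ee_pos());print("tip seen",X.round(4),"tcp",p.round(4),"rig diff",(RZ.T@(X-p)).round(4))
print(bot.current_joints(),bot.inverse_kinematics(p,bot.current_tool_rot()),bot.current_tool_rot(),rot())
print(bot.current_contact_force(),bot.current_joint_vel())
bot.set_gripper(.5)
a2,b2=cam("scene"),cam("side")
o=[]
for d,e,u,v in((a,b,0,0),):
    pass
o=np.vstack([np.hstack([cv2.resize(q["pixels"][y:y+80,x:x+120],(360,240)) for q in (m,n)]) for m,n,x,y in((a,a2,300,90),(b,b2,220,90))])
cv2.imwrite("pics/g4.png",o)
```

```text
tip seen [0.6688 0.1605 0.1754] tcp [0.6645 0.1711 0.1462] rig diff [ 0.0025 -0.0112  0.0292]
[ 7.64036917e-02  4.63847792e-01  1.27867786e+00 -4.48487493e-06
  1.39966276e+00 -1.66049537e+00] [ 7.64036917e-02  4.63847792e-01  1.27867786e+00 -4.48487493e-06
  1.39966276e+00 -1.66049537e+00] [ 2.60565497e-01 -3.13017044e+00  7.20264562e-07] [ 0.26045291 -3.13077765 -0.        ]
[-0.15943723  0.5995541   0.38714663] [ 1.16812351e-04 -3.30223519e-05 -3.20877084e-03 -2.18232036e-04
  8.17273752e-05 -1.89326287e-03]
```

View pics/g4.png

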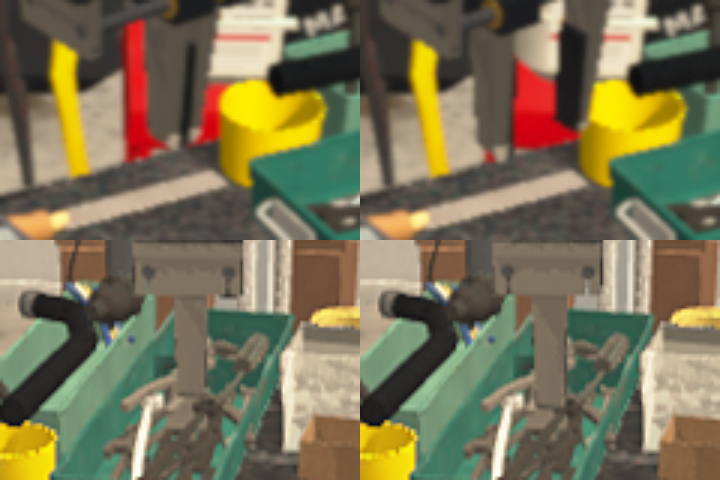

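The scene view shows both finger ends, (345,142) and (372,133), about 15 px above the projected TCP. The real fingertips are therefore about 30 mm short of the reported TCP, which explains closing just above the lever. I'll go lower in steps, watching the force.

Run:
```python
from h import *
f=lambda:(RZ.T@np.array(bot.current_contact_force())).round(1)
L=W(lever(.375))
bot.line_to([L[0],L[1],.12],max_speed=.15)
for z in np.arange(.082,.048,-.006):
    bot.line_to([L[0],L[1],z],max_speed=.08)
    if np.linalg.norm(f())>6: print("touch",z,f());break
print(bot.current_ee_pos(),f())
bot.set_gripper(0,30);print(bot.current_opening()*92,bot.current_grip_force(),f(),bot.current_clock())
```

```text
[0.6073363  0.16149028 0.05137369] [ 0.9 -0.4  0.2]
18.932338240708756 29.996960163116455 [0.6 4.4 0.4] 14.8333
```

The grip is holding the 19 mm rubber. I'll pull along the arc with the same offset.

Run:
```python
from h import *
f=lambda:(RZ.T@np.array(bot.current_contact_force())).round(1)
off=np.array(bot.current_ee_pos())-W(lever(.375))
for a in np.r_[np.linspace(.375,1.07,11)[1:],1.09]:
    bot.line_to(W(lever(a))+off,max_speed=.1);print(round(a,2),f(),round(bot.current_opening()*92,1))
    if np.linalg.norm(f())>45:break
print(bot.current_clock())
d=cam("side");cv2.imwrite("pics/s5.png",cv2.resize(d["pixels"][60:300,180:500],(640,480)))
for n in("scene","side"):
    d=cam(n);np.save(n+"5",d["pixels"])
```

```text
0.44 [ 2.3  2.2 -1.2] 18.9
0.51 [ 3.1  1.3 -4. ] 19.3
0.58 [ 2.3  2.1 -4.9] 19.1
0.65 [ 1.   2.2 -5.8] 19.1
0.72 [ 1.3  1.6 -5.8] 19.5
0.79 [ 0.2  1.9 -5.7] 19.4
0.86 [ 2.1  2.4 -6.3] 19.4
0.93 [ 0.8  2.5 -6.7] 19.2
1.0 [ 0.6  2.3 -8. ] 19.2
1.07 [ 1.2  3.6 -7.6] 19.2
1.09 [-2.7  4.6 -8.3] 19.7
17.5833
```

View pics/s5.png

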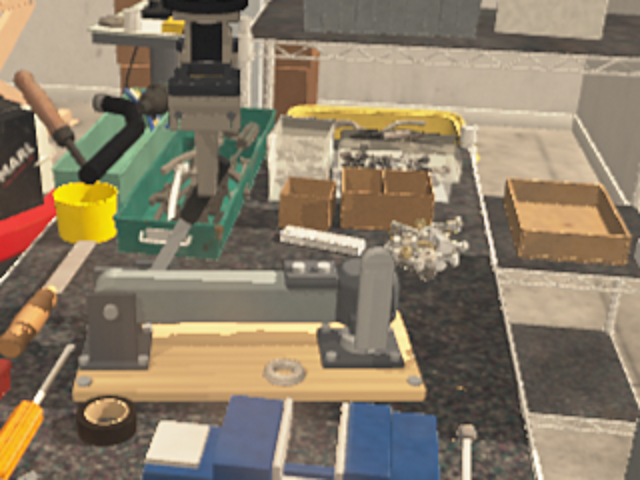

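The side view shows the lever gripped and steeply up (grip at about (200,205)). I'll push on along the arc until the stop is felt.

Run:
```python
from h import *
f=lambda:(RZ.T@np.array(bot.current_contact_force())).round(1)
p0=np.array(bot.current_ee_pos());off=p0-W(lever(1.09))
for a in np.arange(1.11,1.30,.02):
    bot.line_to(W(lever(a))+off,max_speed=.05);F=f();t=F[0]*np.sin(a)+F[2]*np.cos(a);print(round(a,2),F,round(t,1))
    if t<-18 or np.linalg.norm(F)>35:break
bot.hold(.2);print(f(),bot.current_clock())
```

```text
1.11 [-6.5  3.4 -8.6] -9.6
1.13 [-12.8   1.6  -7.3] -14.7
1.15 [-18.2   2.5  -7. ] -19.5
[-18.    2.7  -6.8] 18.6833
```

The stop is reached: force rises sharply to 19 N along the arc. I'll release, back off, and go above the tab with the tip offset included.

```bash
cat >> h.py <<'E'
K=.019+.030   # reported TCP lies this far beyond the real grasp point
def tabpose(th,draw=0):
    s,c=np.sin(th),np.cos(th);r=rot(th)
    v=[.13-.24*c+.062*s,.062+draw,.075+.24*s+.062*c]
    return W(v)+K*Ro.from_rotvec(r).as_matrix()[:,2],r
E
python3 - <<'E'
from h import *
bot.set_gripper(.5,30)
p=np.array(bot.current_ee_pos());p[2]=.24;bot.line_to(p,max_speed=.25)
t,r=tabpose(0);bot.line_to([t[0],t[1],.24],r,max_speed=.3);bot.line_to([t[0],t[1],.135],max_speed=.2)
a,b=cam("scene"),cam("side")
o=np.hstack([cv2.resize(d["pixels"][y:y+150,x:x+120],(384,480)) for d,x,y in((a,290,100),(b,300,80))]);cv2.imwrite("pics/t6.png",o)
print(bot.current_clock(),bot.current_contact_force())
E
```

```text
21.5083 [-0.32383409  0.39601696  0.60816331]
```

View pics/t6.png

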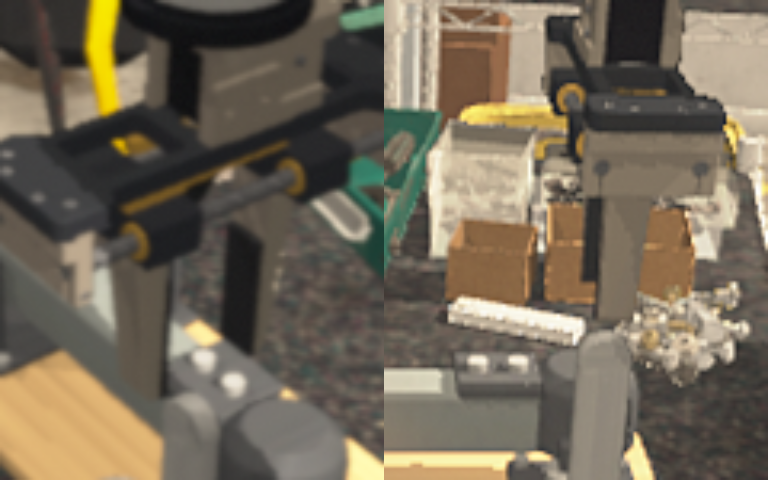

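The fingers straddle the tab: scene crop finger ends at (150,395) and (240,350), tab head at (190,395), which matches the 30 mm offset. They sit a few mm towards the robot, so I'll shift +3 mm in x and descend.

Run:
```python
from h import *
f=lambda:(RZ.T@np.array(bot.current_contact_force())).round(1)
t,r=tabpose(0);dx=RZ@[.003,0,0]
for z in(.125,.115,.105,.096,.09):
    bot.line_to([t[0]+dx[0],t[1]+dx[1],z],max_speed=.1)
    if np.linalg.norm(f())>6: print("touch",z,f());break
print(bot.current_ee_pos(),f())
bot.set_gripper(0,45);print(bot.current_opening()*92,bot.current_grip_force(),f(),bot.current_clock())
p=np.array(bot.current_ee_pos())
for d in(.004,.008,.011,.013):
    bot.line_to(p+RZ@[0,d,0],max_speed=.08);print(d,f(),bot.current_opening()*92)
print(bot.current_clock())
```

```text
[0.4953999  0.28156921 0.08958396] [ 0.8  0.2 -0.8]
11.70994980805611 45.000030398368835 [0.1 2.1 0.3] 23.375
0.004 [-0.1 -3.5 -0.1] 11.574861357998762
0.008 [-0.5 -5.   0.1] 11.441232119414249
0.011 [ 0.2 -5.8 -0.1] 11.887359222531968
0.013 [ 0.1 -7.3 -0.5] 11.428037239827619
24.375
```

The latch is drawn about 12 mm (7.3 N). Next is the lift along the hinge arc.

Run:
```python
from h import *
f=lambda:(RZ.T@np.array(bot.current_contact_force())).round(1)
off=np.array(bot.current_ee_pos())-tabpose(0)[0]
for th in np.linspace(0,.31,9)[1:]:
    q,r=tabpose(th);bot.line_to(q+off,r,max_speed=.06);F=f();print(round(th,2),F,round(bot.current_opening()*92,1))
    if np.linalg.norm(F)>30: print("stop");break
bot.hold(.5);print(f(),bot.current_clock())
b=cam("side");cv2.imwrite("pics/f7.png",cv2.resize(b["pixels"][60:300,180:500],(640,480)))
```

```text
0.04 [ 0.6 -6.5 -3.6] 12.0
0.08 [ 0.1 -5.9 -4.5] 11.1
0.12 [ 1.3 -5.3 -4.4] 11.5
0.16 [-0.1 -5.6 -4.4] 11.5
0.19 [-0.3 -5.8 -5. ] 11.6
0.23 [ 0.  -6.5 -5.2] 11.6
0.27 [-0.5 -6.6 -4.8] 11.9
0.31 [ 0.3 -6.  -5.2] 11.4
[ 0.6 -7.3 -5.7] 27.3333
```

View pics/f7.png

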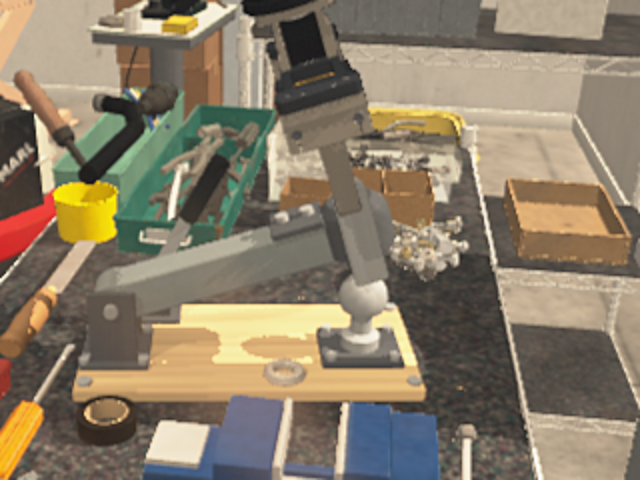

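The side view shows the coupler held about 7 cm above the ball (ball at (363,298)), the lever still up (grip at about (205,188)), and the nut and tape in place. One numeric check of the lever angle, then I hand in.

Run:
```python
from h import *
d=cam("side")
for a in(.95,1.07): print(a,((proj(d,[W(lever(a,.153)),W(lever(a,.078))])-[180,60])*2).round(0).tolist())
p=(RZ.T@(np.array(bot.current_ee_pos())-O)); print(p,bot.current_contact_force(),bot.current_clock())
```

```text
0.95 [[238.0, 166.0], [195.0, 223.0]]
1.07 [[223.0, 157.0], [187.0, 218.0]]
[-0.09167375  0.07252735  0.16097192] [ 0.94123569 -6.31920718 -4.79445015] 27.4333
```

```bash
python3 -c "
from workcell import bot
print(bot.job_done())"
```

```text
the job is handed in; nothing more can be done
None
```

I handed the job in at about 27 s on the robot's clock: the brake lever is at its upper stop, and the gripper drew the latch and is holding the coupler about 7 cm above the ball; the nut and tape look undisturbed in the last picture, but the bolt was out of its view.

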